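# Release the eccentric lock and dock the board stack

### The job

The slide that carries the board stack into its test bay is blocked by an eccentric cam. First push the cam's lever post round until the cam's low point faces the slide's foot, leaving the slide back where it is; then push the slide forward by its upright rear plate, without forcing it, until it is fully home, and take the hand away. The board stack stays lying in its tray, and the loose things around are left alone.

Things in the scene. Friction and masses are not known exactly. Their poses are not given: they have to be found in the camera images.
- jig: fixed docking jig: plywood base plate 12 mm thick on the table, at a new place and yaw (within 0.3 rad) each time. Its x axis is the slide's forward direction, away from the robot. Origin on the table's surface; the plate spans x -135 to 135, y -120 to 180 mm. The slide runs on y = 0; the cam is on its left (+y)
- bay (a point): top centre of the test bay ahead of the slide, 100 mm above the table, at x = 34, y = 0 mm in the jig's frame: four aluminium posts and two bars at y = +-56 mm, x 9 to 59 mm, closed at x = 61 mm by an upright green board 96 mm high
- cam_pivot (a point): top of the cam's upright pivot pin, 53 mm above the table, at x = 20, y = 100 mm in the jig's frame. The cam is a steel disc of 36 mm radius, 16 to 30 mm above the table, bored 20 mm off its centre: its edge is 56 mm from the pivot at the high point and only 16 mm at the low point, right opposite
- lever_post (a point): top centre of the lever post: upright round black post, 14 mm diameter, 41 to 91 mm above the table, 70 mm from the pivot, at the end of a flat lever (16 mm wide, 31 to 41 mm above the table) that turns with the cam. The lever lies over the high point: the low point is opposite the post. Push the post clockwise (seen from above), round the +y side of the pivot, away from the robot
- cam (a joint): cam angle, rad, counter-clockwise positive from above. 0: low point faces the slide's foot, lever straight forward (jig's +x); 1.57: lever to the jig's +y. Starts at 1.7 to 2.6. End stops at -0.8 and 2.8: the low point is not at a stop. Stiff (about 4 N at the post), stays where it is left; the slide cannot turn it. The slide gets home only with the cam within about 0.4 of 0
- slide (a joint): travel of the slide, m: 0 all the way back (as it starts), 0.042 fully home at its stop. Pushing it takes about 4 N; it stays where it is left
- foot (a point): middle of the flat front of the slide's steel foot, 24 mm above the table, at y = 100 mm in the jig's frame, 60 mm behind the pivot when the slide is back. The foot sticks out to the slide's left as far as y = 137 mm, is 12 mm thick and 17 to 31 mm above the table; it runs against the cam unless the low point faces it. Moves with the slide
- push_face (a point): centre of the back (robot side) of the slide's upright rear plate, 50 mm above the table. The plate is 92 mm wide (y), 8 mm thick, 16 to 70 mm above the table; push it along the jig's +x. Moves with the slide; same axes as the jig
- stack: the board stack: three green circuit boards 80 x 80 mm on brass pillars, 40 mm tall, about 0.2 kg, lying loose in the slide's tray with 2 mm of play inside 10 mm high lips; origin: centre of its underside, 24 mm above the table and 50 mm ahead of the rear plate's back face
- spacer: aluminium tube, 18 mm diameter, 35 mm tall, standing loose on the jig's base plate to the right of the slide; origin under its centre
- standoff: brass pillar, 12 mm diameter, 30 mm tall, standing loose on the base plate beyond the bay; origin under its centre
- screwdriver: black-handled screwdriver, lying on the table to the right of the jig
- glue: white glue bottle, 36 mm diameter, 85 mm tall, standing to the left of the jig; origin under its centre
- tape: roll of tape, 72 mm diameter, 24 mm tall, flat on the table beyond the jig; origin under its centre
- jar: small jar, 48 mm diameter, 60 mm tall, standing beyond the jig; origin under its centre

How it is judged:
By the outcome, as a careful person would: the job done as asked, in the order asked, and still so for the second after the job is handed in, with the robot touching nothing.
It also fails if it takes over 51 s, if anything falls off the work surface, if the arm or the gripper's body presses on something with over 40 N, if the wrist force passes 120 N, or if a joint passes its speed limit or range.

### The arm

A 6-joint arm with a two-finger parallel gripper is mounted at the origin on the work surface. World frame = base frame: x ahead of the robot, y to its left, z up, the work surface at z = 0. Lengths are in m, angles in rad, forces in N, time in s.
With the tool pointing down it reaches from about 0.25 to 0.775 m from the base axis. Payload 4 kg.
Tool frame: the origin (TCP) lies midway between the tips of the shut fingers; the grasp point (between the pads) lies manip.grip_depth behind it (manip.grip_depth is the distance from the TCP to the grasp point, in m); x points along the fingers, z is the direction in which the jaws open and shut, and the axes are right-handed (so a half turn about x gives the same grasp; the last joint's range is limited). The gripper opens to 85 mm and grips with 20 to 120 N. Pads are 22 mm wide; open, the fingers measure 114 mm over their backs; the gripper's body (76 mm by 85 mm) begins 54 mm behind the grasp point. The pads swing forward as they close: fully open they stand 13 mm farther back than shut.
Start: joints at [-1.274, 0.087, 1.371, -0, 1.684, -0.103], TCP at [0.214, -0.507, 0.231] pointing down, gripper open.
Joint ranges: [-3.1, 3.1], [-0.76, 2.03], [0.27, 2.55], [-1.08, 4.22], [0.17, 2.65], [-2.57, 2.57]. Speed limits (rad/s): [2.79, 2.79, 3.14, 3.14, 3.14, 3.14].

### API

Orientations are given as a unit quaternion [w, x, y, z].
In Python, from bench import manip gives the robot as it stands.
- The arm moves only by the tool send_rows, never from a script. Its argument "commands" is a list that holds one entry, the list of rows, each a list of 6 numbers: the shift along the world's x, y, z in cm, then the turn, a rotation vector about the world's x, y, z in degrees. In form: [[[dx, dy, dz, ax, ay, az], ...]]. A call has 1 to 8 rows; each row is the pose to reach, as a shift and turn from the pose commanded when the call began; what a row does not reach only later rows make up. A row lasts 1/8 s, in which the tool goes at most 62.5 mm and 10.7 degrees, less where a joint would pass 70% of its speed; a pose out of reach is approached as far as the arm can. A call with a gripper value outside its range is refused whole. "grip" is the closure, from 0 (fully open) to 1 (shut), set as the call begins (left out, the last holds). The fingers move at their own pace and stop on an object; the grip force is fixed at half the most. Time passes only in rows, so rows that repeat a pose let the fingers close. It gives the time, the measured TCP pose, the force and the opening at its end, in the units of the state.
- manip.state(): the state, without advancing time (a new reading comes with each control period).
- manip.capture(name): name is "scene" or "top"; returns a dict with "frame" (480x640x3 uint8, red, green, blue), "fov_y" (degrees; the focal length in pixels is half the picture's height over the tangent of half this angle, whatever the lens; pixels are square), "cx", "cy" (the principal point, pixels), "k1" (the pictures are not rectified: a ray, as slopes to the right and down, at radius r is drawn at 1 + k1 r^2 times it, then the intrinsics apply), "origin" and "orientation" of the camera in the world. Camera axes: x right, y up, looking along -z (the intrinsics and any distortion apply to the point x, -y, -z); pixel columns grow to the right and rows downward; lengths in m; the calibration is good to about 2 mm. A picture is of the moment at which its call begins. There is no depth.
- manip.hand_in(): hands the job in, once; it reports no verdict.
Trained networks look in a picture, given as the dict that the camera call returned (one of the last four; its "shot" number tells which), for a name from the list of things; names that differ only in an ending like _2 or _b are one class to them, and where a whole thing is asked for, a point or a joint stands for the part that bears it (a point fixed in the world has none). Each returns a list of dicts, best first, with "conf" (0 to 1); they miss things now and then, are a little off and sometimes report something else, mostly with a low value. They report only what shows in the picture. A call takes as long as a camera call.
- manip.trace(label, picture): "region" (480x640 bool, what is visible of it) and "location" ([row, column] in pixels, amid what is visible of it).
The state is a dict: "time": time; "joint_positions": joint angles; "dq": joint speeds; "effort": joint torques, N m; "ee_pos": TCP position; "orientation": TCP orientation; "force": force on the tool from outside, world axes, zero at the start; "moment": the same for the moment, N m; "grip_width": finger opening in m.
Only numpy, scipy, OpenCV 4.12 (cv2) and the standard library are available. Lean on these libraries where they do the work, as an engineer would, in place of code of your own. Each camera call takes 0.05 s, during which the arm holds its last target. There are 200 camera calls.

## Working session

There is one attempt and no reset: what is moved stays moved. The work goes in short steps, Python scripts to look and compute and a tool call to move; the robot and the scene stay as the last step left them, time stands still between calls to the robot, and variables do not carry over. Pictures are saved under pics/ and viewed, about 8 in all and at most 12, crops included, and the job is handed in when it is done.

Besides the shell and the picture viewer there is one more tool, called after ">>>" by a JSON object that holds its "method" and its "body", one argument or row to a line. send_rows: Moves the arm, as the interface text tells. Its arguments: {"type":"object","properties":{"commands":{"type":"array"},"grip":{"type":"number"}},"required":["commands"]}

```bash
ls; mkdir -p pics; cat > h.py <<'E'
import numpy as np, cv2
from scipy.spatial.transform import Rotation as R
from bench import manip
def cam(c):
    h,w=c['frame'].shape[:2]; f=h/2/np.tan(np.radians(c['fov_y'])/2)
    K=np.array([[f,0,c['cx']],[0,f,c['cy']],[0,0,1]]); D=np.array([c['k1'],0,0,0,0.])
    q=c['orientation']; Rw=R.from_quat([q[1],q[2],q[3],q[0]]).as_matrix()@np.diag([1,-1,-1])
    return K,D,Rw,np.array(c['origin'])
def proj(c,P):
    K,D,Rw,o=cam(c); P=np.atleast_2d(P)
    return cv2.projectPoints(((P-o)@Rw)[:,None,:].astype(float),np.zeros(3),np.zeros(3),K,D)[0][:,0]
def ray(c,uv,z):
    K,D,Rw,o=cam(c)
    n=cv2.undistortPoints(np.array([[uv]],float),K,D)[0,0]
    d=Rw@np.array([n[0],n[1],1]); return o+d*(z-o[2])/d[2]
E
python3 - <<'E'
from h import *
import pickle
s=manip.state();print(s['time'],s['ee_pos'],s['orientation'],manip.grip_depth)
C={}
for n in('scene','top'):
    c=manip.capture(n);C[n]=c
    cv2.imwrite(f'pics/{n}0.png',c['frame'][:,:,::-1]);print(n,c['origin'],c['fov_y'],c['k1'])
    for l in('cam_pivot','lever_post','push_face','foot','stack','jig','bay','spacer','glue'):
        try:
            r=manip.trace(l,c); print(l,[(round(x['conf'],2),np.round(x['location']).tolist(),int(x['region'].sum())) for x in r[:2]])
            if l in('jig',) and r: C[n+l]=r[0]['region']
        except Exception as e: print(l,e)
pickle.dump(C,open('c0.pkl','wb'))
E
```

```text
pics
0.0 [ 0.21392131 -0.50614247  0.2300944 ] [ 0.58871485  0.39126589  0.58995139 -0.39023479] 0.0187
scene [ 1.08790545 -0.18603607  0.65656799] 57.266371575538265 -0.025619555387198605
cam_pivot [(0.59, [214.0, 256.0], 909)]
lever_post [(0.94, [228.0, 334.0], 1035), (0.57, [286.0, 308.0], 80)]
push_face [(0.81, [214.0, 260.0], 950)]
foot [(0.67, [262.0, 292.0], 15073), (0.6, [209.0, 259.0], 623)]
stack [(0.8, [233.0, 265.0], 1660)]
jig [(0.95, [262.0, 292.0], 14754), (0.56, [300.0, 156.0], 1017)]
bay [(0.89, [260.0, 292.0], 14620)]
spacer []
glue [(0.84, [194.0, 371.0], 522)]
top [0.49700846 0.05800915 1.00141936] 55.72196984151455 0.02727108082746264
cam_pivot [(0.84, [278.0, 342.0], 15651)]
lever_post [(0.67, [276.0, 307.0], 984), (0.33, [307.0, 245.0], 277)]
push_face [(0.86, [308.0, 352.0], 841), (0.59, [298.0, 371.0], 1501)]
foot [(0.55, [307.0, 351.0], 601)]
stack [(0.86, [296.0, 371.0], 1508)]
jig [(0.97, [275.0, 342.0], 15709)]
bay []
spacer [(0.6, [262.0, 400.0], 71)]
glue [(0.34, [278.0, 340.0], 15584)]
```

```bash
python3 - <<'E'
import cv2
a=cv2.imread('pics/top0.png')[180:380,220:460];cv2.imwrite('pics/t1.png',cv2.resize(a,None,fx=3,fy=3,interpolation=cv2.INTER_CUBIC))
a=cv2.imread('pics/scene0.png')[160:360,170:410];cv2.imwrite('pics/s1.png',cv2.resize(a,None,fx=3,fy=3,interpolation=cv2.INTER_CUBIC))
E
```

```text
(no output)
```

View pics/t1.png

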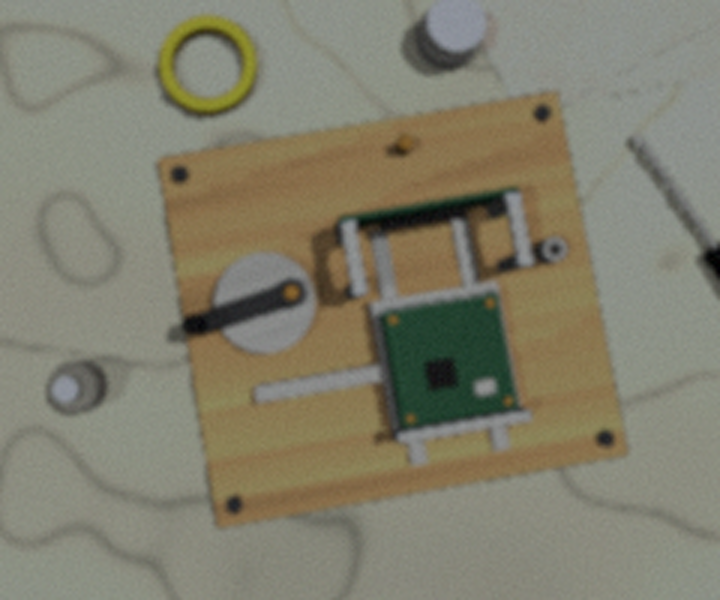

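View pics/s1.png

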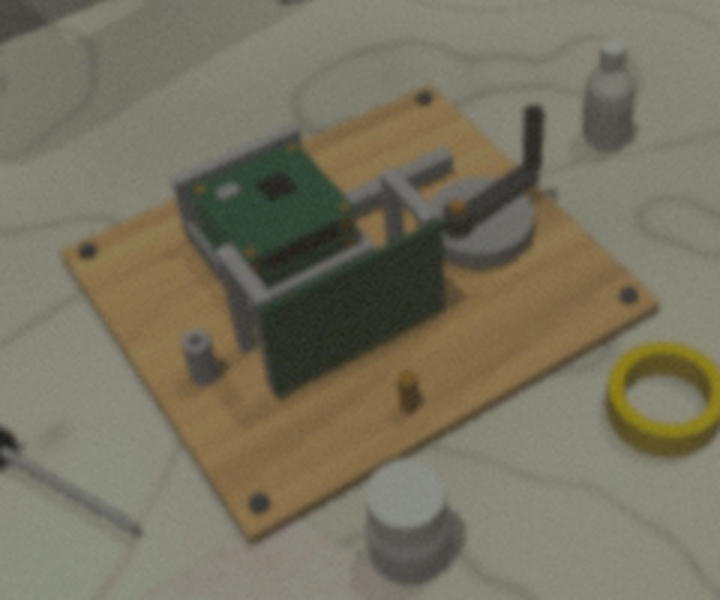

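The top view shows the plate corners at crop (160,160), (556,93), (628,455), (217,527), the pivot at (292,292) and the post top at about (190,325). The cam's high side faces left and the foot bar lies behind the disc. The scene view shows the same, with the post top at (535,110). Next I fit the jig pose and cam angle.

```bash
cat >> h.py <<'E'
def J2W(p,P):
    P=np.atleast_2d(P).astype(float); c,s=np.cos(p[2]),np.sin(p[2])
    return np.c_[P[:,0]*c-P[:,1]*s+p[0],P[:,0]*s+P[:,1]*c+p[1],P[:,2]]
E
python3 - <<'E'
from h import *
import pickle
from scipy.optimize import least_squares
C=pickle.load(open('c0.pkl','rb'))
P=[[.135,.18,.012],[.135,-.12,.012],[-.135,-.12,.012],[-.135,.18,.012],[.02,.1,.053]]
U={'top':np.array([[160,160],[556,93],[628,455],[217,527],[292,292]])/3+[220,180],
'scene':np.array([[655,308],[250,540],[65,255],[430,88],[457,208]])/3+[170,160]}
L={'top':np.array([192,325])/3+[220,180],'scene':np.array([535,110])/3+[170,160]}
def post(p,a): return J2W(p,[.02+.07*np.cos(a),.1+.07*np.sin(a),.091])
def res(v,cs=('top','scene')):
    o=[]
    for n in cs:
        o+=[(proj(C[n],J2W(v,P))-U[n]).ravel(),(proj(C[n],post(v,v[3]))-L[n]).ravel()]
    return np.concatenate(o)
for cs in (('top',),('scene',),('top','scene')):
    r=least_squares(res,[.45,.05,.1,2],args=(cs,),loss='soft_l1');print(cs,np.round(r.x,4));print(np.round(res(r.x,cs).reshape(-1,2),1).tolist())
v=r.x
sl=0
pts={'post':post(v,v[3])[0],'pivot':J2W(v,[.02,.1,.053])[0]}
print(pts)
# known plate: foot front at x=-.04; tray etc. overlay check
for n in('top','scene'):
    im=cv2.resize(C[n]['frame'][:,:,::-1],None,fx=3,fy=3)
    def ln(Q,col):
        q=(proj(C[n],J2W(v,Q))*3).astype(int); cv2.polylines(im,[q.reshape(-1,1,2)],True,col,1)
    ln(P[:4],(0,0,255))
    ln([[-.04,.137,.031],[-.052,.137,.031],[-.052,.05,.031],[-.04,.05,.031]],(255,0,0))
    t=np.linspace(0,6.28,40); ca=np.array([.02,.1])+.02*np.array([np.cos(v[3]),np.sin(v[3])])
    ln(np.c_[ca[0]+.036*np.cos(t),ca[1]+.036*np.sin(t),0*t+.03],(255,0,255))
    o=(220,180) if n=='top' else (170,160)
    cv2.imwrite(f'pics/ov_{n}.png',im[3*o[1]:3*o[1]+600,3*o[0]:3*o[0]+720])
# rear plate candidates (back face of plate) from trace
for n in('top',):
    r=manip.trace('push_face',manip.capture(n))
    for x in r[:2]:
        w=ray(C[n],x['location'][::-1],.07); c,s=np.cos(v[2]),np.sin(v[2]); d=w[:2]-v[:2]; print(x['conf'],w,'jig',d@[c,s],d@[-s,c])
a=cv2.imread('pics/ov_top.png');b=cv2.imread('pics/ov_scene.png');cv2.imwrite('pics/ov.png',cv2.resize(np.hstack([a[60:560,120:660],b[60:560,30:680]]),None,fx=.67,fy=.67,interpolation=cv2.INTER_AREA))
E
```

```text
('top',) [ 0.5282 -0.0543  0.1784  1.7315]
[[-1.2, -0.8], [0.7, -0.8], [0.4, 0.4], [-0.2, 0.8], [-0.1, 0.2], [0.2, -0.0]]
('scene',) [ 0.5316 -0.0533  0.1804  1.7469]
[[2.6, -1.0], [-0.2, 0.9], [-2.0, -0.9], [0.3, -1.0], [0.4, -0.0], [-0.4, 0.8]]
('top', 'scene') [ 0.5296 -0.0537  0.1796  1.7404]
[[-1.5, -1.3], [0.4, -1.4], [0.1, -0.3], [-0.3, 0.3], [-0.4, -0.4], [-0.0, -0.3], [1.9, -1.5], [-0.9, -0.0], [-2.4, -1.5], [-0.1, -1.4], [-0.2, -0.6], [-0.9, 0.4]]
{'post': array([0.50742352, 0.11406557, 0.091     ]), 'pivot': array([0.53136986, 0.04828889, 0.053     ])}
0.67 [ 0.46545862 -0.01682778  0.07      ] jig -0.0564823416688498 0.04770350736637562
```

View pics/ov.png

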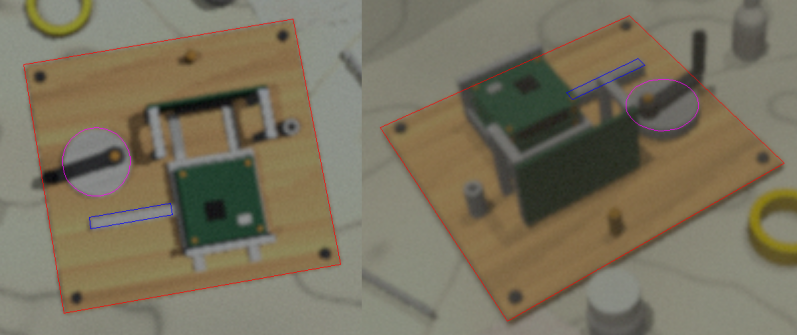

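```bash
cat >> h.py <<'E'
V=np.array([.5292,-.0538,.1793]); A0=1.735
def yaw_pose():
    s=manip.state(); q=s['orientation']; M=R.from_quat([q[1],q[2],q[3],q[0]]).as_matrix(); return s,M,np.arctan2(M[1,2],M[0,2])
def contact(a,off,r=.07):
    u=np.array([np.cos(a),np.sin(a)]);t=np.array([-u[1],u[0]]); p=np.array([.02,.1])+r*u+off*t
    return J2W(V,[p[0],p[1],0])[0,:2]
E
python3 - <<'E'
from h import *
import pickle
C=pickle.load(open('c0.pkl','rb'))
for uv in([400,440],[528,415],[464,428]):
    w=ray(C['top'],np.array(uv)/3+[220,180],.07);c,s=np.cos(V[2]),np.sin(V[2]);d=w[:2]-V[:2];print('plate',w.round(4),'jig',(d@[c,s]).round(4),(d@[-s,c]).round(4))
s,M,y=yaw_pose();print(M.round(3),'jaw yaw deg',np.degrees(y),s['joint_positions'])
e=np.array(s['ee_pos'])
for a in(2.2,2.1,2.0,1.735,0):
    print(a,contact(a,.018),'d cm',((contact(a,.018)-e[:2])*100).round(1),'jaw yaw',np.degrees(V[2]+a).round(1))
E
```

```text
plate [ 0.4309 -0.0263  0.07  ] jig -0.0918 0.0446
plate [ 0.4483 -0.1132  0.07  ] jig -0.0902 -0.044
plate [ 0.4392 -0.0696  0.07  ] jig -0.0914 0.0005
[[ 0.     0.921  0.389]
 [-0.     0.389 -0.921]
 [-1.    -0.     0.   ]] jaw yaw deg -67.09511880909996 [-1.27412120e+00  8.71993310e-02  1.37069602e+00  1.14737160e-05
  1.68358505e+00 -1.03089171e-01]
2.2 [0.467987   0.08348581] d cm [25.4 59. ] jaw yaw 136.3
2.1 [0.47182836 0.08960467] d cm [25.8 59.6] jaw yaw 130.6
2.0 [0.47626139 0.09530947] d cm [26.2 60.2] jaw yaw 124.9
1.735 [0.49052167 0.10801214] d cm [27.6 61.5] jaw yaw 109.7
0 [0.59671297 0.07835899] d cm [38.3 58.5] jaw yaw 10.3
```

>>> {"method": "send_rows", "body": {
  "commands": [
    [[1.7,4,0,0,0,10],[3.4,8,0,0,0,20],[5.1,12,0,0,0,30],[6.8,16,0,0,0,40],[8.5,20,0,0,0,50],[10.2,24,0,0,0,60],[11.9,28,0,0,0,70],[13.6,32,0,0,0,80]]
  ],
  "grip": 1
}}

```text
time: 2.1
ee_pos: [0.3504, -0.1853, 0.2316]
orientation: [0.703, -0.082, 0.702, 0.081]
force: [0.4, 0.3, -0.2]
grip_width: -0.0
```

>>> {"method": "send_rows", "body": {
  "commands": [
    [[1.5,3.5,0,0,0,10],[3,7,0,0,0,20],[4.5,10.4,0,0,0,30],[6,13.8,0,0,0,40],[7.5,17.2,0,0,0,50],[9,20.7,0,0,0,60],[10.6,24.1,0,0,0,70],[12.2,27.6,0,0,0,80]]
  ]
}}

```text
time: 3.1
ee_pos: [0.4725, 0.0906, 0.2315]
orientation: [-0.486, 0.514, -0.486, -0.514]
force: [1.6, -0.7, 0.4]
grip_width: -0.0001
```

>>> {"method": "send_rows", "body": {
  "commands": [
    [[0,0,0,0,0,10],[0,0,0,0,0,20],[0,0,0,0,0,30],[0,0,-2,0,0,37.6],[0,0,-5,0,0,37.6],[0,0,-8,0,0,37.6],[0,0,-11,0,0,37.6],[0,0,-11,0,0,37.6]]
  ]
}}

```text
time: 4.1
ee_pos: [0.47, 0.0892, 0.1187]
orientation: [0.295, -0.64, 0.297, 0.644]
force: [-1.5, 0.7, -0.0]
grip_width: -0.0003
```

```bash
python3 - <<'E'
from h import *
c=manip.capture('scene');a=c['frame'][130:330,190:450,::-1];cv2.imwrite('pics/s2.png',cv2.resize(a,None,fx=3,fy=3,interpolation=cv2.INTER_CUBIC))
s,M,y=yaw_pose();print(s['time'],s['ee_pos'],np.degrees(y),s['joint_positions'],s['force'],s['grip_width'])
e=np.array(s['ee_pos'])
# arc plan in cm relative to present, angles stepping
for a in np.arange(2.1,-.11,-.1):
    p=(contact(a,.018)-contact(2.1,.018))*100; print(a.round(2),p.round(2).tolist(),np.degrees(a-2.1).round(1))
E
```

```text
4.15 [0.47146302 0.08928461 0.12078962] 130.50590593429624 [ 6.89075553e-02 -1.83063778e-02  1.70111546e+00  3.42582149e-05
  1.46094162e+00 -2.20885511e+00] [ 0.18702878 -0.24664504  0.72734871] -0.0003503291311401859
2.1 [0.0, 0.0] 0.0
2.0 [0.44, 0.57] -5.7
1.9 [0.94, 1.09] -11.5
1.8 [1.49, 1.56] -17.2
1.7 [2.08, 1.98] -22.9
1.6 [2.71, 2.33] -28.6
1.5 [3.37, 2.62] -34.4
1.4 [4.06, 2.84] -40.1
1.3 [4.77, 2.99] -45.8
1.2 [5.49, 3.07] -51.6
1.1 [6.21, 3.08] -57.3
1.0 [6.93, 3.01] -63.0
0.9 [7.64, 2.88] -68.8
0.8 [8.33, 2.67] -74.5
0.7 [9.0, 2.4] -80.2
0.6 [9.64, 2.06] -85.9
0.5 [10.24, 1.65] -91.7
0.4 [10.79, 1.19] -97.4
0.3 [11.3, 0.68] -103.1
0.2 [11.76, 0.12] -108.9
0.1 [12.15, -0.48] -114.6
-0.0 [12.49, -1.12] -120.3
-0.1 [12.76, -1.8] -126.1
```

View pics/s2.png

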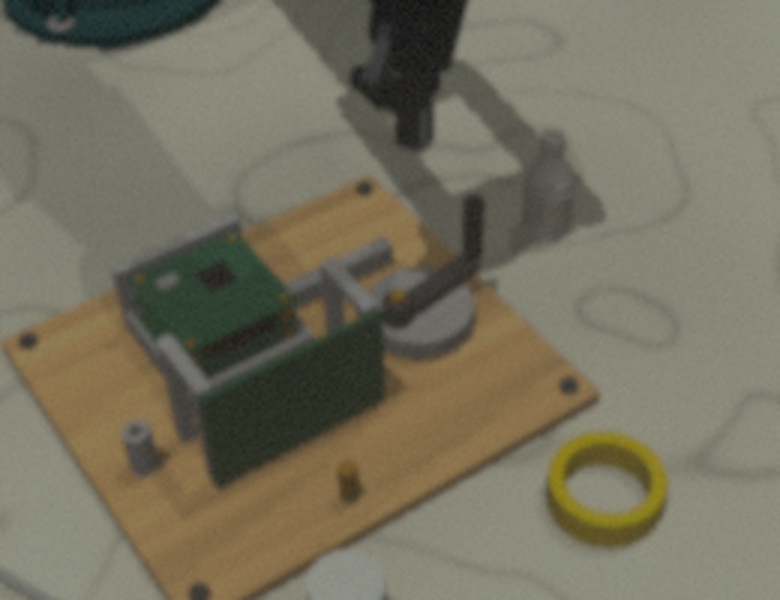

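The fingers are shut and hang well clear behind the post, with the tip at crop (415,140) and the post at (473,230). I'll descend and start the arc.

>>> {"method": "send_rows", "body": {
  "commands": [
    [[0,0,-3,0,0,0],[0,0,-6.3,0,0,0],[0,0,-6.3,0,0,0],[0.44,0.57,-6.3,0,0,-5.7],[0.94,1.09,-6.3,0,0,-11.5],[1.49,1.56,-6.3,0,0,-17.2],[2.08,1.98,-6.3,0,0,-22.9],[2.71,2.33,-6.3,0,0,-28.6]]
  ]
}}

```text
time: 5.15
ee_pos: [0.5002, 0.1122, 0.0617]
orientation: [-0.446, 0.549, -0.446, -0.548]
force: [-3.8, -3.5, 1.4]
grip_width: 0.0
```

>>> {"method": "send_rows", "body": {
  "commands": [
    [[0.66,0.29,0,0,0,-5.7],[1.35,0.51,0,0,0,-11.5],[2.06,0.66,0,0,0,-17.2],[2.78,0.74,0,0,0,-22.9],[3.5,0.75,0,0,0,-28.6]]
  ]
}}

```text
time: 5.78
ee_pos: [0.5344, 0.1198, 0.0611]
orientation: [0.568, -0.421, 0.568, 0.421]
force: [-5.1, -1.1, 0.5]
grip_width: -0.0003
```

```bash
python3 - <<'E'
from h import *
c=manip.capture('scene');a=c['frame'][130:330,190:450,::-1];cv2.imwrite('pics/s3.png',cv2.resize(a,None,fx=3,fy=3,interpolation=cv2.INTER_CUBIC))
s,M,y=yaw_pose();e=np.array(s['ee_pos']);print(s['time'],e,np.degrees(y),s['force'],contact(1.1,.018))
E
```

```text
5.825 [0.53536938 0.11985939 0.06104687] 72.99824116213756 [-2.23999704 -2.19838078  1.63447199] [0.53392163 0.12038368]
```

View pics/s3.png

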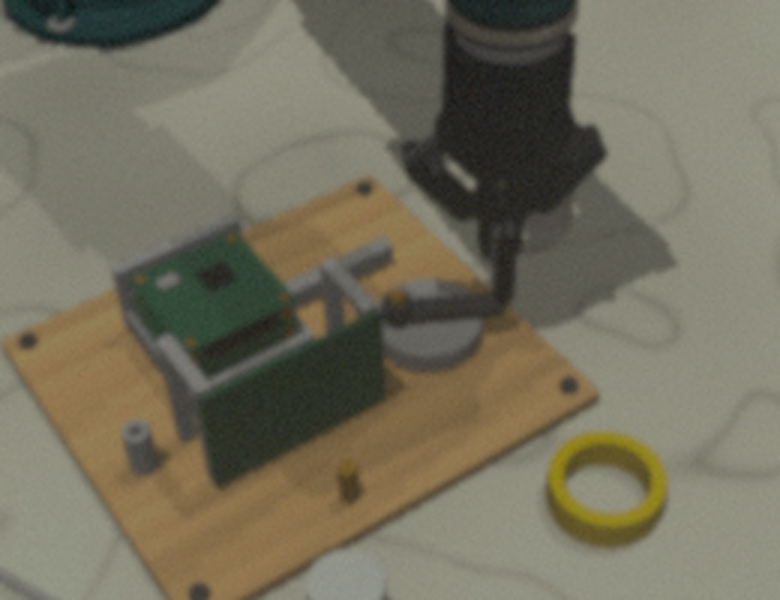

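The lever has turned with the post, which now sits in front of the fingers at crop (505,290). The slide has not moved, so I continue to 0.

>>> {"method": "send_rows", "body": {
  "commands": [
    [[0.72,-0.07,0,0,0,-5.7],[1.43,-0.2,0,0,0,-11.5],[2.12,-0.41,0,0,0,-17.2],[2.79,-0.68,0,0,0,-22.9],[3.43,-1.02,0,0,0,-28.6],[4.03,-1.43,0,0,0,-34.4],[4.58,-1.89,0,0,0,-40.1]]
  ]
}}

```text
time: 6.7
ee_pos: [0.5799, 0.1021, 0.0606]
orientation: [0.678, -0.201, 0.678, 0.202]
force: [-4.5, 2.5, 1.6]
grip_width: -0.0002
```

>>> {"method": "send_rows", "body": {
  "commands": [
    [[0.51,-0.51,0,0,0,-5.7],[0.97,-1.07,0,0,0,-11.5],[1.36,-1.67,0,0,0,-17.2],[1.7,-2.31,0,0,0,-22.9],[1.7,-2.31,0,0,0,-22.9]]
  ]
}}

```text
time: 7.32
ee_pos: [0.598, 0.0786, 0.0605]
orientation: [0.705, -0.064, 0.703, 0.065]
force: [-0.7, 1.9, 0.9]
grip_width: 0.0003
```

```bash
python3 - <<'E'
from h import *
c=manip.capture('scene');a=c['frame'][130:330,190:450,::-1];cv2.imwrite('pics/s4.png',cv2.resize(a,None,fx=3,fy=3,interpolation=cv2.INTER_CUBIC))
s,M,y=yaw_pose();e=np.array(s['ee_pos']);print(s['time'],e,np.degrees(y),s['force'],contact(0,.018))
r=manip.trace('lever_post',c); print([(x['conf'],x['location']) for x in r[:2]])
for t in(-.2,0,.2): print(t,proj(c,np.r_[contact(t,0),.066]), (proj(c,np.r_[contact(t,0),.091])-[190,130])*3)
E
```

```text
7.375 [0.59806094 0.07866974 0.06037213] 10.449567269387606 [-1.10603735  1.8884977   1.94499104] [0.59671297 0.07835899]
[(0.64, [240.8, 331.3])]
-0.2 [[336.7257399 248.4868914]] [[440.34983017 327.0005081 ]]
0 [[343.35241098 245.70121046]] [[460.68526872 318.62003873]]
0.2 [[348.99638663 242.04664292]] [[477.99748898 307.63144883]]
```

View pics/s4.png

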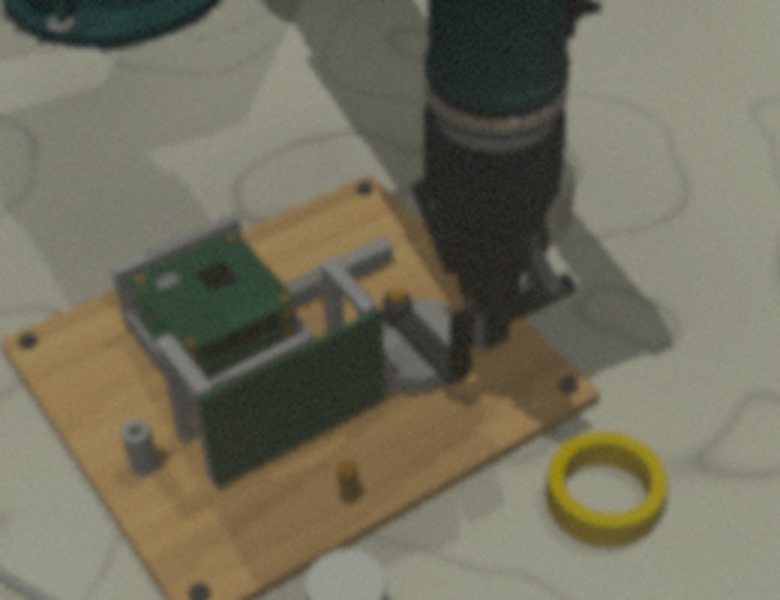

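The post top is at crop (462,312), which puts the cam at about 0.02 rad, and the slide is still back. I'll retreat and go round behind the rear plate.

>>> {"method": "send_rows", "body": {
  "commands": [
    [[-0.2,1,0,0,0,0],[-0.4,2,0,0,0,0],[-0.4,2,5,0,0,0],[-0.4,2,10,0,0,0],[-2.9,-0.2,10,0,0,10],[-5.4,-2.4,10,0,0,20],[-7.9,-4.6,10,0,0,30],[-10.4,-6.8,10,0,0,40]]
  ]
}}

```text
time: 8.43
ee_pos: [0.4922, 0.01, 0.1584]
orientation: [0.639, -0.303, 0.639, 0.303]
force: [0.9, -1.5, 0.3]
grip_width: -0.0001
```

>>> {"method": "send_rows", "body": {
  "commands": [
    [[-2,-1.8,0,0,0,10],[-4,-3.6,0,0,0,20],[-6,-5.4,0,0,0,30],[-8,-7.2,0,0,0,40],[-9.8,-8.9,0,0,0,50],[-9.8,-8.9,0,0,0,50]]
  ]
}}

```text
time: 9.18
ee_pos: [0.3945, -0.0791, 0.1585]
orientation: [-0.454, 0.543, -0.454, -0.542]
force: [-0.6, -0.0, -0.2]
grip_width: 0.0001
```

```bash
python3 - <<'E'
from h import *
c=manip.capture('scene');a=c['frame'][130:330,150:410,::-1];cv2.imwrite('pics/s5.png',cv2.resize(a,None,fx=3,fy=3,interpolation=cv2.INTER_CUBIC))
s,M,y=yaw_pose();e=np.array(s['ee_pos']);print(s['time'],e,np.degrees(y),s['force'],'want',J2W(V,[-.135,0,.05]))
E
```

```text
9.225 [ 0.39508451 -0.07870923  0.15854446] 100.14285529854442 [ 0.33720338 -0.16948949 -0.15503877] want [[ 0.39636422 -0.07787601  0.05      ]]
```

View pics/s5.png

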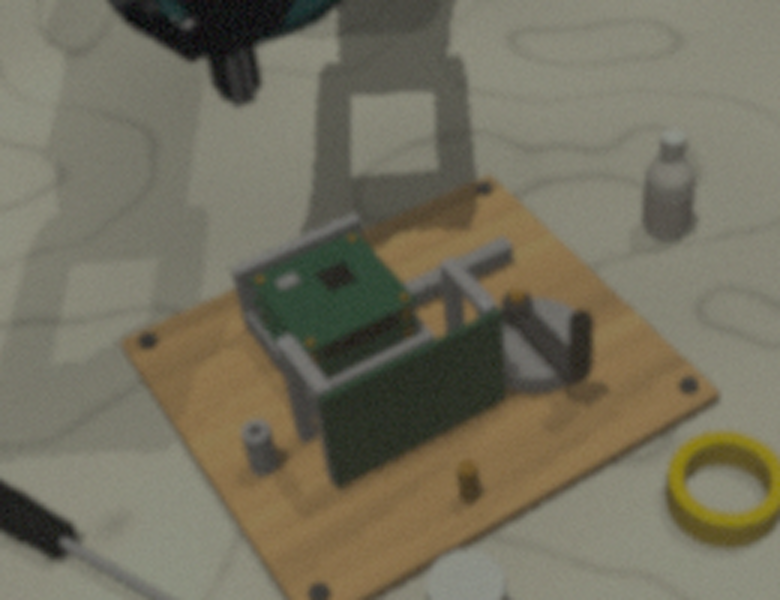

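The hand is clear behind the slide. The post is still in place at crop (580,345), with the lever pointing forward. I'll descend and push gently.

>>> {"method": "send_rows", "body": {
  "commands": [
    [[0,0,-4,0,0,0],[0,0,-8,0,0,0],[0,0,-11.5,0,0,0],[0.9,0.2,-11.5,0,0,0],[1.9,0.4,-11.5,0,0,0],[2.7,0.5,-11.5,0,0,0],[3.1,0.6,-11.5,0,0,0],[3.5,0.65,-11.5,0,0,0]]
  ]
}}

```text
time: 10.22
ee_pos: [0.4301, -0.0725, 0.044]
orientation: [-0.453, 0.543, -0.453, -0.543]
force: [-3.4, -1.5, 2.2]
grip_width: -0.0
```

>>> {"method": "send_rows", "body": {
  "commands": [
    [[0.4,0.07,0,0,0,0],[0.8,0.14,0,0,0,0],[1.2,0.21,0,0,0,0],[1.6,0.28,0,0,0,0],[2,0.36,0,0,0,0],[2.4,0.43,0,0,0,0]]
  ]
}}

```text
time: 10.98
ee_pos: [0.4542, -0.068, 0.0433]
orientation: [0.453, -0.543, 0.453, 0.543]
force: [-2.4, -0.5, 1.4]
grip_width: 0.0004
```

```bash
cat > k.py <<'E'
from h import *
s,M,y=yaw_pose();e=np.array(s['ee_pos']);c,n=np.cos(V[2]),np.sin(V[2]);d=e[:2]-V[:2];f=np.array(s['force'])
print(s['time'],e.round(4),'jig',(d@[c,n]).round(4),(d@[-n,c]).round(4),'f along',f[:2]@[c,n],f)
E
python3 k.py
```

```text
10.975 [ 0.4542 -0.068   0.0433] jig -0.0763 -0.0006 f along -2.4215204123219283 [-2.37801093 -0.45772978  1.4064043 ]
```

>>> {"method": "send_rows", "body": {
  "commands": [
    [[0.3,0.05,0,0,0,0],[0.6,0.11,0,0,0,0],[0.8,0.14,0,0,0,0],[1.0,0.18,0,0,0,0]]
  ]
}}

```text
time: 11.48
ee_pos: [0.4641, -0.0662, 0.0433]
orientation: [0.453, -0.543, 0.453, 0.543]
force: [-3.4, -1.2, 2.2]
grip_width: -0.0001
```

>>> {"method": "send_rows", "body": {
  "commands": [
    [[0.15,0.03,0,0,0,0],[0.3,0.05,0,0,0,0]]
  ]
}}

```text
time: 11.72
ee_pos: [0.4665, -0.0658, 0.0433]
orientation: [0.453, -0.542, 0.453, 0.543]
force: [-6.7, -1.4, 6.1]
grip_width: -0.0001
```

```bash
python3 k.py
```

```text
11.725 [ 0.4665 -0.0658  0.0433] jig -0.0638 -0.0006 f along -6.868517320854963 [-6.72839457 -1.39052374  6.12922707]
```

>>> {"method": "send_rows", "body": {
  "commands": [
    [[0.05,0.01,0,0,0,0],[0.1,0.02,0,0,0,0]]
  ]
}}

```text
time: 11.98
ee_pos: [0.4664, -0.0658, 0.0433]
orientation: [0.452, -0.542, 0.454, 0.544]
force: [-8.3, -2.4, 7.2]
grip_width: 0.0
```

```bash
python3 k.py; python3 - <<'E'
from h import *
c=manip.capture('scene');a=c['frame'][160:310,160:360,::-1];cv2.imwrite('pics/s6.png',cv2.resize(a,None,fx=4,fy=4,interpolation=cv2.INTER_CUBIC))
for x in(-.04,0,.002,.004): print(x,((proj(c,J2W(V,[x,.137,.031]))-[160,160])*4).round())
E
```

```text
11.975 [ 0.4664 -0.0658  0.0433] jig -0.0639 -0.0006 f along -8.548447965426236 [-8.26007132 -2.35950289  7.17991076]
-0.04 [[643. 209.]]
0 [[687. 253.]]
0.002 [[689. 255.]]
0.004 [[691. 257.]]
```

View pics/s6.png

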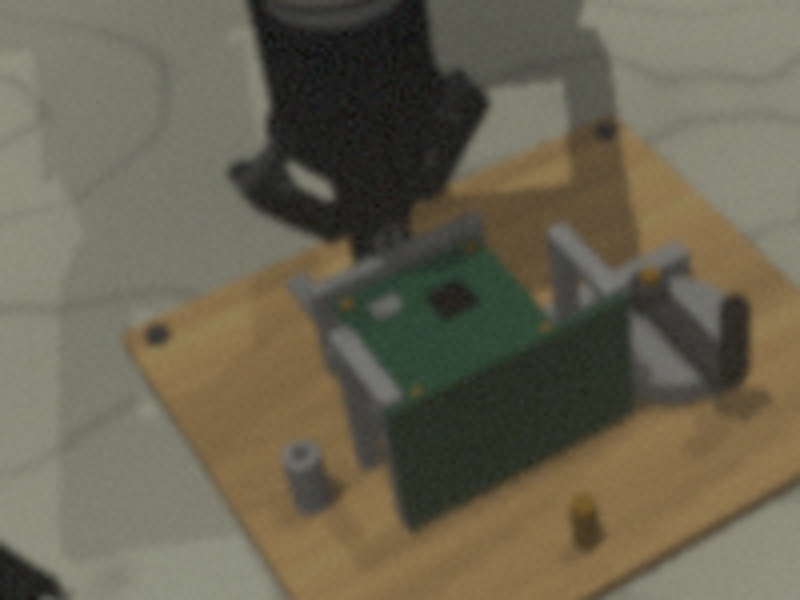

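>>> {"method": "send_rows", "body": {
  "commands": [
    [[0.1,0.02,0,0,0,0],[0.2,0.03,0,0,0,0],[0.2,0.03,0,0,0,0]]
  ]
}}

```text
time: 12.4
ee_pos: [0.4664, -0.0658, 0.0433]
orientation: [0.451, -0.541, 0.455, 0.545]
force: [-13.8, -3.4, 10.5]
grip_width: -0.0002
```

```bash
python3 k.py
```

```text
12.4 [ 0.4664 -0.0658  0.0433] jig -0.0639 -0.0006 f along -14.19734531694349 [-13.81635128  -3.3782902   10.52132457]
```

The slide is on its firm stop: the TCP stayed put while the force rose to 14 N. I'll back off, raise the hand and check.

>>> {"method": "send_rows", "body": {
  "commands": [
    [[-0.5,-0.09,0,0,0,0],[-1.5,-0.27,0,0,0,0],[-3.5,-0.6,0,0,0,0],[-5.5,-1,0,0,0,0],[-8,-1.5,3,0,0,0],[-10,-2,8,0,0,0],[-12,-5,13,0,0,0],[-12,-9,16,0,0,0]]
  ]
}}

```text
time: 13.4
ee_pos: [0.3501, -0.1558, 0.2066]
orientation: [-0.453, 0.546, -0.452, -0.541]
force: [1.0, 0.2, -0.9]
grip_width: 0.0001
```

>>> {"method": "send_rows", "body": {
  "commands": [
    [[0,-5,0,0,0,0],[0,-10,0,0,0,0],[0,-10,0,0,0,0]]
  ]
}}

```text
time: 13.78
ee_pos: [0.3496, -0.2577, 0.2029]
orientation: [-0.454, 0.542, -0.454, -0.542]
force: [0.5, 0.8, 0.1]
grip_width: 0.0003
```

```bash
python3 k.py; python3 - <<'E'
from h import *
t=manip.capture('top');c=manip.capture('scene')
def ov(c,o,w,h):
    im=cv2.resize(c['frame'][:,:,::-1],None,fx=3,fy=3,interpolation=cv2.INTER_CUBIC)
    def ln(Q,col): cv2.polylines(im,[(proj(c,J2W(V,Q))*3).astype(int).reshape(-1,1,2)],True,col,1)
    ln([[.002,.137,.031],[-.010,.137,.031],[-.010,.05,.031],[.002,.05,.031]],(255,0,0))
    ln([[-.050,.046,.07],[-.050,-.046,.07]],(0,0,255))
    q=np.linspace(0,6.28,40);ln(np.c_[.04+.036*np.cos(q),.1+.036*np.sin(q),0*q+.03],(255,0,255))
    return im[3*o[1]:3*(o[1]+h),3*o[0]:3*(o[0]+w)]
im=np.hstack([ov(t,(260,200),170,150),ov(c,(170,170),200,150)])
cv2.imwrite('pics/fin.png',cv2.resize(im,None,fx=.72,fy=.72,interpolation=cv2.INTER_AREA))
E
```

```text
13.775 [ 0.3496 -0.2577  0.2029] jig -0.213 -0.1686 f along 0.6564865993851572 [0.51335491 0.84871979 0.11578168]
```

View pics/fin.png

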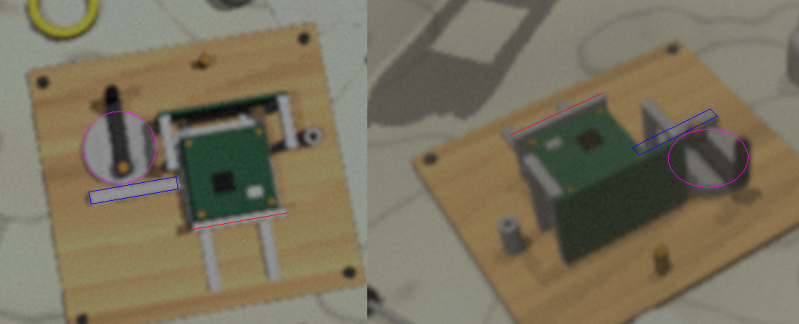

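The foot, rear plate and cam all sit on their predicted home outlines. The board stack lies in the tray, and the spacer and standoff are where they were.

```bash
python3 -c "
from bench import manip
print(manip.hand_in())"
```

```text
the job is handed in; nothing more can be done
None
```

The slide is home with the cam turned out of its way, and the job was handed in at about 13.8 s of the 51 s allowed.

- **Cam:** I pushed the lever post clockwise with the shut fingers, from about 1.74 rad to about 0.02 rad. The slide stayed back while I did this.
- **Slide:** I pushed the rear plate until it met its stop. Sliding took about 3–4 N. At the stop the tool stayed put while I pressed on to about 14 N to confirm it, then I took the hand away.
- **Last checks:** In both camera views the foot, rear plate and cam matched their predicted home outlines to within about 2 mm. The board stack lay in its tray and the spacer and standoff were undisturbed. The hand was clear, with about 1 N on the wrist, which is sensor noise.
- **Disagreement:** The fingers touched the plate about 3 mm earlier than I had worked out from their size. The difference was the same at first contact and at the stop, so the travel still comes to about 42 mm.

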